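# Find the strap guide that takes the thickness gauge

## Robot

A 6-joint arm with a two-finger parallel gripper is mounted at the origin on the work surface. World frame = base frame: x ahead of the robot, y to its left, z up, the work surface at z = 0. Lengths are in mm, angles in rad, forces in N, time in s.
With the tool pointing down it reaches from about 400 to 925 mm from the base axis. Payload 12.5 kg.
Tool frame: the origin (TCP) lies on the centre line of the jaws, within the pads' length; the fingertips stand 25 mm ahead of it and the grasp point (between the pads) lies 6 mm ahead of it (env.tip_extent is the distance from the TCP to the fingertips, in mm); x points along the fingers, z is the direction in which the jaws open and shut, and the axes are right-handed (so a half turn about x gives the same grasp; the last joint's range is limited). The gripper opens to 95 mm and grips with 3 to 60 N. Pads are 20 mm wide; open, the fingers measure 119 mm over their backs; the gripper's body (75 mm by 180 mm) begins 59 mm behind the grasp point.
Start: joints at [1.027, 0.491, 1.559, -0, 1.092, -0.106], TCP at [264.953, 566.078, 239.661] pointing down, gripper open.
Joint ranges: [-3.1, 3.1], [-0.84, 2.19], [0.05, 2.79], [-1.13, 4.28], [0.06, 2.93], [-2.69, 2.69]. Speed limits (rad/s): [2.22, 2.22, 2.79, 3.14, 3.14, 3.14].

## Interface

Orientations are given as [roll, pitch, yaw] about the fixed x, y, z axes, in that order (R = Rz(yaw) Ry(pitch) Rx(roll)).
In Python, from cell import env gives the robot as it stands.
- The arm moves only by the tool step_arm, never from a script. Its argument "rows" is a list of rows, each a list of 6 numbers: the shift along the tool's x, y, z in mm, then the turn, a rotation vector about the tool's x, y, z in rad. In form: [[x, y, z, wx, wy, wz], ...]. A call has 1 to 8 rows; each row shifts and turns the pose as measured when the row begins, along the tool's axes as they then stand; what a row does not reach is not made up. A row lasts 1/8 s, in which the tool goes at most 62.5 mm and 10.7 degrees, less where a joint would pass 70% of its speed; a pose out of reach is approached as far as the arm can. A call is refused whole if a number of a shift passes 62.5 or a number of a turn 0.188, either way. A call with a gripper value outside its range is refused whole. "grip" is the finger opening in mm, from 0 to 95.1, set as the call begins (left out, the last holds). The fingers move at their own pace and stop on an object; the grip force is fixed at half the most. Time passes only in rows, so rows that do not move let the fingers close. It gives the time, the measured TCP pose, the force and the opening at its end, in the units of the state.
- env.state(): the state, without advancing time (a new reading comes with each control period).
- env.read_camera(name): name is "side" or "top"; returns the picture (420x560x3 uint8, red, green, blue); there is no depth.
- env.get_calibration(name): a dict with "fx", "fy", "cx", "cy" (pixels), "pose" (4x4, takes a point from camera to world coordinates). Camera axes: x right, y down, z forward; pixel columns grow to the right and rows downward; lengths in mm; the calibration is good to about 2 mm. A picture is of the moment at which its call begins. get_calibration takes no time and is no camera call.
- env.job_done(): hands the job in, once; it reports no verdict.
The state is a dict: "t": time; "joints": joint angles; "qvel": joint speeds; "tau": joint torques, N m; "eef_pos": TCP position; "tcp_rot": TCP orientation; "ft_force": force on the tool from outside, world axes, zero at the start; "moment": the same for the moment, N m; "opening": opening from 0.0 (shut) to 1.0 (fully open).
Only numpy, scipy, OpenCV 4.12 (cv2) and the standard library are available. Lean on these libraries where they do the work, as an engineer would, in place of code of your own. Each camera call takes 0.05 s, during which the arm holds its last target.

## Task

Draw the thickness gauge out of the wooden tool block and slide its blade gently down into the mouths of the strap guide to find by feel the one gap that it fits: in the other two it jams part of the way down, and it must never be forced, so keep its sprung blade from being pushed more than 6 mm into the handle. Slide it, held, fully home in the gap that fits, until its handle sits on the guide's cover, and leave it standing there; do not disturb the cup, the mallet and the punch.

Things in the scene. Friction and masses are not known exactly. Their poses are not given: they have to be found in the camera images.
- gauge: Thickness gauge, 0.1 to 0.2 kg: upright dark wooden handle 40 mm (own x) by 24 mm (own y, grip across this) by 50 mm high, sprung steel blade below it. Origin: centre of the handle's underside (shoulder); z up the handle. At the start it stands in the tool block's slot, shoulder on the block's top, its x along the block's x. Either way round will do.
- blade (a joint): How far the gauge's steel blade is pushed up into its handle, in m: 0 = fully out, 0.008 = the stop. The blade is 30 mm wide (own x), 6 mm thick (own y) and stands 44 mm out below the shoulder, square-ended, centred. A spring holds it out: it starts to give at 1.5 N and gives 1 mm more for each further 1.5 N. Pushed in over 6 mm (10.5 N) it counts as forced.
- blade_end (a point): Middle of the blade's lower end, 44 mm below the shoulder when the blade is fully out; axes as gauge.
- block: Fixed wooden tool block 160 mm (own x) by 64 mm (own y) by 60 mm high, yaw varies. Origin: centre of its underside. The gauge's slot, 38 by 10 mm, goes down through it at x = -35 mm, y = 0, long side along x. Three small fixed awl and punch handles rise 44 mm above its top at x = 35 to 64 mm.
- guide: Fixed rigid strap guide of grey metal, 100 mm (own x) by 215 mm (own y) by 80 mm high, yaw varies. Origin: centre of its underside. Its flat cover, 10 mm thick, has three equal mouths 60 mm apart along y, each 44 mm long (x) and 14 mm wide (y). Under each a pair of steel cheeks, tops 12 mm below the cover's top, leaves a gap along x, parallel to the mouth.
- mouth_left (a point): Centre of the left (+y) mouth, level with the cover's top, 80 mm above the bench; axes as guide. The gap under each mouth was set by hand: its middle lies up to 2.5 mm to either side (own y) of the mouth's middle, differently in each and not measured. A blade stopped 12 mm below the cover's top has only met the top of a cheek: try a little to the side.
- mouth_middle (a point): Centre of the middle mouth, level with the cover's top; axes as guide. All three gaps begin 8 mm wide at the cheeks' tops. In one mouth, any of the three, the gap stays 8 mm wide to the bottom and takes the whole 6 mm blade. In the other two it narrows to under 4 mm at 20 mm below the cover's top, and the blade jams there.
- mouth_right (a point): Centre of the right (-y) mouth, level with the cover's top; axes as guide (z up out of the mouth, y across the gap, x along it).
- cup: Bystander: loose white ceramic bowl, 68 mm across, 45 mm high; origin at the centre of its underside.
- mallet: Bystander: loose mallet lying on the bench, black rubber head 54 mm square and 90 mm long (own y), wooden handle to 175 mm along own -x; origin on the bench under the head's middle.
- punch: Bystander: loose steel hole punch standing upright, 28 mm thick, 72 mm high; origin at the centre of its underside.
Things that resemble listed ones, but are neither listed nor needed, are in the scene too. Leave any pink look-alike of the gauge alone.

How it is judged (in metres and radians):
On the way, in this order (a step that is already met when the one before it is completed fails the run):
1. the gauge is drawn out of the tool block, its blade's end above the block's top, held by the gripper (z of gauge in the frame of block above 0.06 m and z of blade_end in the frame of block above 0.063 m and contact force between the fingers and gauge above 1 N), for 0.1 s.
2. still held, the gauge is slid home: shoulder within 6 mm of the guide's cover over one of the mouths (((z of gauge in the frame of mouth_left between -0.004 and 0.006 m and horizontal distance between gauge and mouth_left below 0.013 m) or (z of gauge in the frame of mouth_middle between -0.004 and 0.006 m and horizontal distance between gauge and mouth_middle below 0.013 m) or (z of gauge in the frame of mouth_right between -0.004 and 0.006 m and horizontal distance between gauge and mouth_right below 0.013 m)) and contact force between the fingers and gauge above 1 N), for 0.1 s.
At the end, for the whole second after the job is handed in: The gauge stands released and at rest, upright within 0.12 rad, in the gap that fits: its shoulder within 4 mm of the guide's cover and within 13 mm horizontally of the middle of that mouth (((z of gauge in the frame of mouth_left between -0.004 and 0.004 m and horizontal distance between gauge and mouth_left below 0.013 m) or (z of gauge in the frame of mouth_middle between -0.004 and 0.004 m and horizontal distance between gauge and mouth_middle below 0.013 m) or (z of gauge in the frame of mouth_right between -0.004 and 0.004 m and horizontal distance between gauge and mouth_right below 0.013 m)) and angle between gauge's own z axis and vertical below 0.12 rad and linear speed of gauge below 0.02 m/s); the robot touches nothing.
It fails at once if the blade is forced: pushed more than 6 mm up into its handle against its spring (value of joint blade above 0.006 m).
It fails at once if the cup is pushed more than 30 mm or tipped over (distance of cup from where it was at the start of the episode above 0.03 m or angle between cup's own z axis and vertical above 0.5 rad).
It fails at once if the mallet is pushed more than 30 mm or tipped over (distance of mallet from where it was at the start of the episode above 0.03 m or angle between mallet's own z axis and vertical above 0.5 rad).
It fails at once if the punch is pushed more than 30 mm or tipped over (distance of punch from where it was at the start of the episode above 0.03 m or angle between punch's own z axis and vertical above 0.5 rad).
It also fails if it takes over 72 s, if anything falls off the work surface, if the arm or the gripper's body presses on something with over 40 N, if the wrist force passes 120 N, or if a joint passes its speed limit or range.

## Working session

There is one attempt and no reset: what is moved stays moved. The work goes in short steps, Python scripts to look and compute and a tool call to move; the robot and the scene stay as the last step left them, time stands still between calls to the robot, and variables do not carry over. Pictures are saved under pics/ and viewed, and the job is handed in when it is done.

Besides the shell and the picture viewer there is one more tool, called by a JSON object that holds its "method" and its "body", one argument or row to a line. step_arm: Moves the arm, as the interface text tells. Its arguments: {"type":"object","properties":{"rows":{"type":"array","items":{"type":"array","items":{"type":"number"}}},"grip":{"type":"number"}},"required":["rows"]}

```bash
mkdir -p pics; ls; python3 - <<'E'
from cell import env
import cv2
for n in("side","top"):
    im=env.read_camera(n); cv2.imwrite(f"pics/{n}0.png",im[:,:,::-1]); print(env.get_calibration(n))
print(env.state(), env.tip_extent)
E
```

```text
pics
{'fx': 386.9038896276243, 'fy': 386.9038896276243, 'cx': 275.9810745662489, 'cy': 207.63861390944624, 'pose': array([[-9.94282888e-01, -4.77749107e-02,  9.54939558e-02,
         4.80755783e+02],
       [-1.05952370e-01,  5.52423285e-01, -8.26802642e-01,
         8.60972626e+02],
       [-1.32526624e-02, -8.32193530e-01, -5.54326885e-01,
         6.28328819e+02],
       [ 0.00000000e+00,  0.00000000e+00,  0.00000000e+00,
         1.00000000e+00]])}
{'fx': 471.46806048237926, 'fy': 471.46806048237926, 'cx': 274.4370364096892, 'cy': 205.8595919659672, 'pose': array([[ 7.28730667e-02, -9.76996726e-01,  2.00416849e-01,
         3.53799544e+02],
       [-9.97334062e-01, -7.21475430e-02,  1.09316073e-02,
        -6.42684449e+00],
       [ 3.77943867e-03, -2.00679170e-01, -9.79649727e-01,
         1.19741948e+03],
       [ 0.00000000e+00,  0.00000000e+00,  0.00000000e+00,
         1.00000000e+00]])}
{'t': 0.1, 'joints': array([ 1.02743335e+00,  4.91468266e-01,  1.55934992e+00,  1.56522663e-05,
        1.09173505e+00, -1.05593228e-01]), 'qvel': array([-0.00122467, -0.00155697, -0.00038957,  0.00064222,  0.00027779,
        0.00036361]), 'tau': array([ 2.68478165e-03, -6.13623333e+01, -2.58608061e+01,  6.94246986e-02,
        4.69306705e-02, -8.04336241e-05]), 'eef_pos': array([264.82852554, 565.91886841, 239.15274188]), 'tcp_rot': array([ 3.02154735,  1.56983565, -2.1286186 ]), 'ft_force': array([-0.05944036, -0.22238872, -0.61478683]), 'moment': array([-0.00541824, -0.02118902,  0.01266254]), 'opening': 0.9991585891484763} 25.0
```

View pics/side0.png

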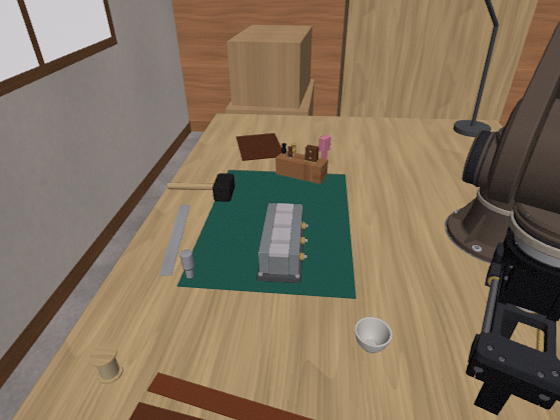

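View pics/top0.png

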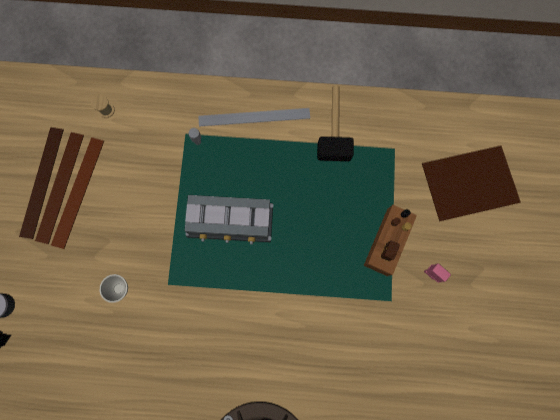

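Candidates for the gauge are the dark handle on the block (top 391,251; side 312,153) and the pink look-alike (top 438,272; side 325,145). By the description it is the dark one in the block. I'll check it in close crops.

```bash
python3 - <<'E'
import cv2
t=cv2.imread("pics/top0.png"); s=cv2.imread("pics/side0.png")
a=cv2.resize(t[195:295,350:460],None,fx=5,fy=5,interpolation=cv2.INTER_CUBIC)
cv2.imwrite("pics/ca.png",a)
cv2.imwrite("pics/cb.png",cv2.resize(t[180:260,170:290],None,fx=6,fy=6,interpolation=cv2.INTER_CUBIC))
cv2.imwrite("pics/cc.png",cv2.resize(s[125:195,265:345],None,fx=7,fy=7,interpolation=cv2.INTER_CUBIC))
cv2.imwrite("pics/cd.png",cv2.resize(s[195:285,245:325],None,fx=6,fy=6,interpolation=cv2.INTER_CUBIC))
E
```

```text
(no output)
```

View pics/ca.png

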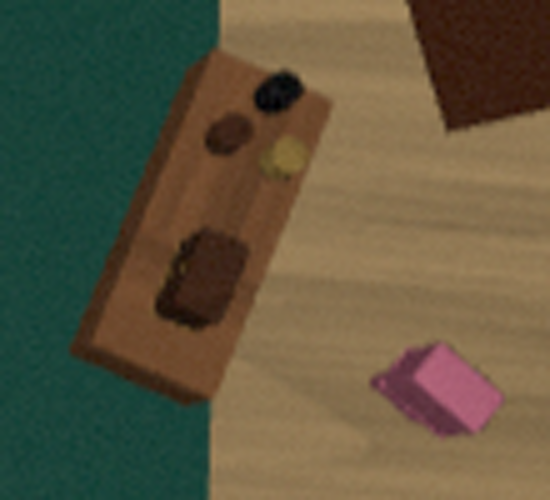

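View pics/cb.png

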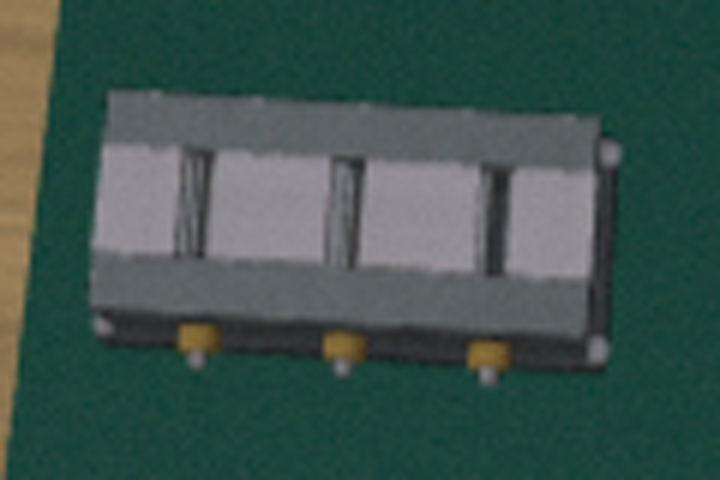

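View pics/cc.png

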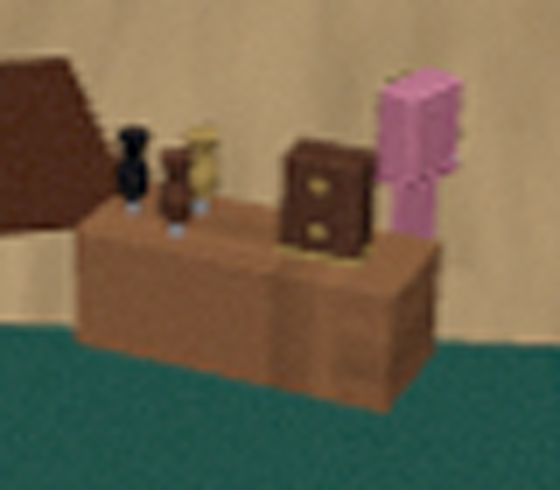

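View pics/cd.png

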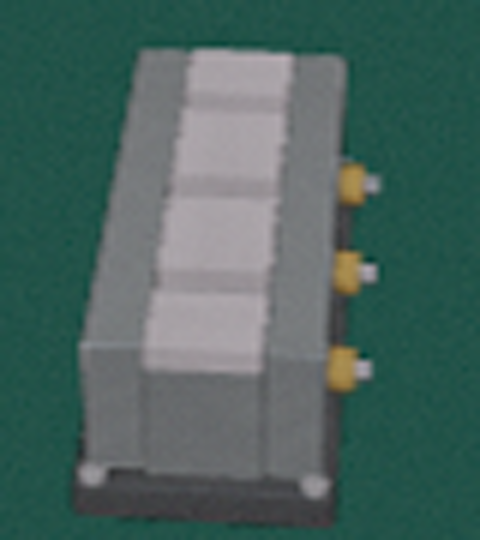

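The crops confirm the dark handle with brass rivets in the block's slot. The pink one stands apart on the bench. Next I fit block, handle and guide from corners in both views.

```bash
cat > h.py <<'E'
import numpy as np, cv2
from cell import env
cal={n:env.get_calibration(n) for n in("side","top")}
def proj(n,P):
    c=cal[n];T=np.linalg.inv(c["pose"]);P=np.atleast_2d(P)
    p=P@T[:3,:3].T+T[:3,3]
    return np.c_[c["fx"]*p[:,0]/p[:,2]+c["cx"],c["fy"]*p[:,1]/p[:,2]+c["cy"]]
def unproj(n,uv,z):
    c=cal[n];uv=np.atleast_2d(uv)
    d=np.c_[(uv[:,0]-c["cx"])/c["fx"],(uv[:,1]-c["cy"])/c["fy"],np.ones(len(uv))]@c["pose"][:3,:3].T
    o=c["pose"][:3,3]; return o+d*((z-o[2])/d[:,2])[:,None]
def crop2px(p,off,s): return (np.array(p,float)+.5)/s-.5+np.array(off)
E
python3 - <<'E'
from h import *
def show(n,name,p,off,s,z):
    q=unproj(n,crop2px(p,off,s),z); print(name,n,q.round(1)[:,:2].tolist(),"c",q.mean(0).round(1)[:2]);
    print("  edges",[round(float(np.linalg.norm(q[i]-q[i-1])),1) for i in range(4)], "yaws",[round(float(np.degrees(np.arctan2(*(q[i]-q[i-1])[[1,0]]))),1) for i in range(4)])
show("top","block",[(217,52),(332,103),(212,392),(93,345)],(350,195),5,60)
show("top","handle",[(205,228),(250,240),(215,322),(168,305)],(350,195),5,110)
show("top","guide",[(108,92),(600,117),(587,333),(92,306)],(170,180),6,80)
show("side","guide",[(140,52),(345,57),(325,358),(82,345)],(245,195),6,80)
show("side","block",[(110,195),(440,242),(390,295),(78,232)],(265,125),7,60)
show("side","handle",[(297,142),(378,152),(372,172),(285,157)],(265,125),7,110)
print("mouths", unproj("top",crop2px([(195,204),(345,212),(495,222)],(170,180),6),80).round(1))
E
```

```text
block top [[610.2, -285.2], [588.7, -342.1], [443.5, -286.5], [461.8, -228.9]] c [ 526.1 -285.7]
  edges [158.7, 60.9, 155.5, 60.5] yaws [-20.8, -110.6, 159.0, 72.4]
handle top [[515.0, -269.2], [510.9, -290.2], [471.7, -274.8], [477.9, -253.0]] c [ 493.9 -271.8]
  edges [40.4, 21.4, 42.1, 22.7] yaws [-23.6, -101.0, 158.6, 74.0]
guide top [[593.9, 218.4], [598.3, 19.0], [510.1, 17.6], [506.4, 215.2]] c [552.2 117.5]
  edges [87.6, 199.5, 88.2, 197.6] yaws [2.1, -88.8, -179.1, 91.1]
guide side [[598.3, 24.4], [509.6, 20.8], [506.9, 219.7], [595.2, 220.5]] c [552.5 121.3]
  edges [196.0, 88.7, 198.9, 88.4] yaws [-89.1, -177.6, 90.8, 0.5]
block side [[599.8, -321.8], [442.1, -284.0], [464.6, -229.2], [610.9, -281.0]] c [ 529.3 -279. ]
  edges [42.3, 162.2, 59.2, 155.2] yaws [-105.2, 166.5, 67.7, -19.5]
handle side [[509.8, -279.5], [473.0, -271.6], [475.3, -250.3], [514.5, -263.0]] c [ 493.1 -266.1]
  edges [17.2, 37.7, 21.4, 41.2] yaws [-106.0, 167.8, 83.7, -18.0]
mouths [[550.6 178.5  80. ]
 [551.8 118.2  80. ]
 [552.2  57.8  80. ]]
```

```bash
cat >> h.py <<'E'
from scipy.spatial.transform import Rotation as Ro
def pose():
    s=env.state(); return np.array(s["eef_pos"]),Ro.from_euler("xyz",s["tcp_rot"]).as_matrix(),s
def target_R(az):  # tool x down, tool z at azimuth az (rad)
    x=np.array([0,0,-1.]);z=np.array([np.cos(az),np.sin(az),0]);return np.c_[x,np.cross(z,x),z]
def plan(points,az,step=60,turn=.18):
    """rows through world points while turning to tool-z azimuth az (nearest of az,az+pi)"""
    p,R,s=pose(); 
    c=[Ro.from_matrix(R.T@target_R(az+k)).as_rotvec() for k in(0,np.pi)]
    k=int(np.argmin([np.linalg.norm(v) for v in c])); Rt=target_R(az+k*np.pi); rows=[]
    for q in points:
        q=np.array(q,float)
        while np.linalg.norm(q-p)>.4 or (q is points[-1] and 0):
            d=q-p; d=d*min(1,step/np.linalg.norm(d))
            w=Ro.from_matrix(R.T@Rt).as_rotvec(); n=np.linalg.norm(w); w=w*min(1,turn/max(n,1e-9))
            r=np.r_[(R.T@d).round(1),w.round(3)]; rows.append(r.tolist()); p=p+R@r[:3]; R=R@Ro.from_rotvec(r[3:]).as_matrix()
    for _ in range(20):
        w=Ro.from_matrix(R.T@Rt).as_rotvec(); n=np.linalg.norm(w)
        if n<.004: break
        w=w*min(1,turn/n); rows.append([0,0,0]+w.round(3).tolist()); R=R@Ro.from_rotvec(w).as_matrix()
    return rows
def st():
    p,R,s=pose(); print("t",round(s["t"],2),"p",p.round(1),"az_z",round(float(np.degrees(np.arctan2(R[1,2],R[0,2]))),2),"xdown",R[:,0].round(4),"F",np.round(s["ft_force"],2),"M",np.round(s["moment"],2),"op",round(s["opening"]*95.1,1))
E
python3 - <<'E'
from h import *
st(); print(pose()[1].round(3))
print("pink",unproj("top",crop2px([(455,385)],(350,195),5),110))
for z in (0,60): print(unproj("side",crop2px([(420,90)],(265,125),7),110))
r=plan([(470,300,240),(500,-240,240)],np.radians(69),step=58)
print(len(r))
for x in r: print(x)
E
```

```text
t 0.1 p [264.8 565.9 239.2] az_z 64.92 xdown [-5.e-04 -8.e-04 -1.e+00] F [-0.06 -0.22 -0.61] M [-0.01 -0.02  0.01] op 95.0
[[-0.001 -0.906  0.424]
 [-0.001  0.424  0.906]
 [-1.     0.    -0.001]]
pink [[ 450.91400103 -385.31769283  110.        ]]
[[ 454.25396761 -342.58771832  110.        ]]
[[ 454.25396761 -342.58771832  110.        ]]
16
[-0.1, -51.6, -26.6, -0.071, -0.001, -0.0]
[-0.2, -49.5, -30.2, -0.0, 0.0, -0.0]
[-0.2, -49.5, -30.1, -0.0, 0.0, -0.0]
[-0.1, -49.5, -30.2, -0.0, 0.0, -0.0]
[-0.2, -49.6, -30.1, -0.0, 0.0, -0.0]
[-0.1, -39.2, -23.9, -0.0, 0.0, -0.0]
[-0.0, -23.8, -52.9, -0.0, 0.0, -0.0]
[-0.0, -23.8, -52.9, -0.0, 0.0, -0.0]
[-0.0, -23.8, -52.9, -0.0, 0.0, -0.0]
[-0.0, -23.8, -52.9, -0.0, 0.0, -0.0]
[-0.0, -23.8, -52.9, -0.0, 0.0, -0.0]
[-0.0, -23.7, -52.9, -0.0, 0.0, -0.0]
[-0.0, -23.8, -52.9, -0.0, 0.0, -0.0]
[-0.0, -23.7, -52.9, -0.0, 0.0, -0.0]
[-0.0, -23.7, -52.9, -0.0, 0.0, -0.0]
[-0.0, -7.8, -17.2, -0.0, 0.0, -0.0]
```

{"method": "step_arm", "body": {
  "rows": [
    [0,-51.6,-26.6,-0.071,-0.001,0],
    [0,-49.5,-30.2,0,0,0],
    [0,-49.5,-30.2,0,0,0],
    [0,-49.5,-30.2,0,0,0],
    [0,-49.5,-30.2,0,0,0],
    [0,-40,-24,0,0,0],
    [0,-23.8,-53,0,0,0],
    [0,-23.8,-53,0,0,0]
  ],
  "grip": 60
}}

```text
t: 1.1
eef_pos: [483.7, 175.2, 236.3]
tcp_rot: [2.485, 1.568, -2.585]
ft_force: [1.9, -0.2, 0.5]
opening: 0.631
```

```bash
python3 - <<'E'
from h import *
st()
a=crop2px([(460,388)],(350,195),5); b=crop2px([(421,88)],(265,125),7)
for z in (100,120,130,140,150,160): print(z,unproj("top",a,z)[0].round(),unproj("side",b,z)[0].round())
for x in plan([(500,-240,240)],np.radians(69),step=58): print(x)
E
```

```text
t 1.1 p [483.7 175.2 236.3] az_z 69.48 xdown [-0.0025 -0.0015 -1.    ] F [ 1.93 -0.16  0.46] M [ 0.05 -0.08 -0.05] op 60.0
100 [ 451. -391.  100.] [ 453. -368.  100.]
120 [ 449. -384.  120.] [ 454. -322.  120.]
130 [ 448. -381.  130.] [ 455. -298.  130.]
140 [ 447. -377.  140.] [ 455. -275.  140.]
150 [ 446. -374.  150.] [ 456. -252.  150.]
160 [ 445. -370.  160.] [ 456. -229.  160.]
[-0.4, -22.4, -53.5, 0.008, -0.002, -0.002]
[-0.5, -22.9, -53.3, 0.0, -0.0, 0.0]
[-0.5, -22.9, -53.3, 0.0, -0.0, 0.0]
[-0.5, -22.9, -53.3, 0.0, -0.0, 0.0]
[-0.5, -22.9, -53.3, 0.0, -0.0, 0.0]
[-0.5, -22.9, -53.3, 0.0, -0.0, 0.0]
[-0.5, -22.8, -53.3, 0.0, -0.0, 0.0]
[-0.0, -3.8, -8.7, 0.0, -0.0, 0.0]
```

{"method": "step_arm", "body": {
  "rows": [
    [-2,-22.4,-53.5,0.008,-0.002,-0.002],
    [-0.5,-22.9,-53.3,0,0,0],
    [-0.5,-22.9,-53.3,0,0,0],
    [-0.5,-22.9,-53.3,0,0,0],
    [-0.5,-22.9,-53.3,0,0,0],
    [-0.5,-22.9,-53.3,0,0,0],
    [-0.5,-22.9,-53.3,0,0,0],
    [0,-4,-9,0,0,0]
  ]
}}

```text
t: 2.1
eef_pos: [498.0, -257.0, 240.4]
tcp_rot: [1.865, 1.57, 3.066]
ft_force: [-0.6, -0.3, 0.6]
opening: 0.635
```

```bash
python3 - <<'E'
from h import *
st()
for x in plan([(493.5,-272,150),(493.5,-272,93)],np.radians(69),step=40): print(x)
E
```

```text
t 2.1 p [ 498.  -257.   240.4] az_z 68.81 xdown [-1.2e-03  1.0e-04 -1.0e+00] F [-0.64 -0.28  0.65] M [-0.    0.   -0.01] op 60.4
[39.4, -0.6, -6.8, -0.003, -0.0, -0.001]
[39.4, -0.5, -6.8, -0.0, -0.0, -0.0]
[11.6, -0.2, -2.0, -0.0, -0.0, -0.0]
[40.0, 0.0, 0.0, -0.0, -0.0, -0.0]
[17.0, 0.0, 0.0, -0.0, -0.0, -0.0]
```

{"method": "step_arm", "body": {
  "rows": [
    [39.4,-0.6,-6.8,-0.003,0,-0.001],
    [36,-0.5,-6.8,0,0,0],
    [0,0,0,0,0,0]
  ]
}}

```text
t: 2.48
eef_pos: [493.8, -269.8, 163.2]
tcp_rot: [1.158, 1.57, 2.362]
ft_force: [-0.0, 0.4, 0.3]
opening: 0.634
```

```bash
python3 - <<'E'
from h import *
st()
t=env.read_camera("top")[:,:,::-1];s=env.read_camera("side")[:,:,::-1]
a=cv2.resize(t[190:300,340:450],(400,400),interpolation=cv2.INTER_CUBIC);b=cv2.resize(s[100:190,265:355],(400,400),interpolation=cv2.INTER_CUBIC)
cv2.imwrite("pics/g1.png",np.hstack([a,b]))
E
```

```text
t 2.48 p [ 493.8 -269.8  163.2] az_z 68.93 xdown [-4.e-04  4.e-04 -1.e+00] F [-0.03  0.43  0.31] M [-0.04  0.01  0.01] op 60.3
```

View pics/g1.png

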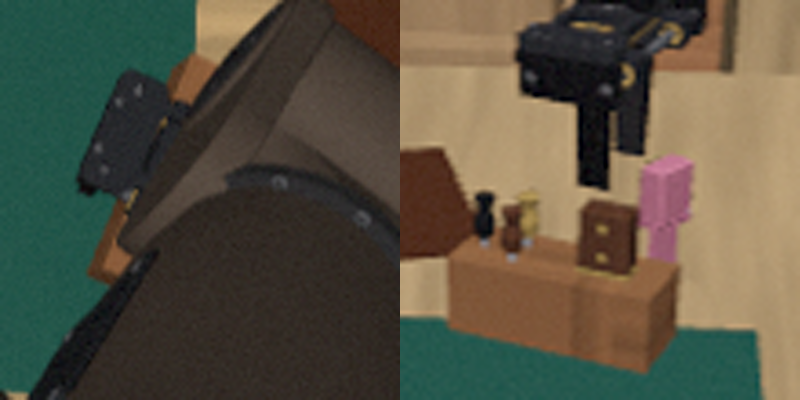

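The right half shows the open fingers straddling the dark handle (crop 608,235), clear of the pink one. I'll descend.

{"method": "step_arm", "body": {
  "rows": [
    [35,0,-2,0,0,0],
    [30,0,0,0,0,0],
    [5,0,0,0,0,0]
  ]
}}

```text
t: 2.95
eef_pos: [497.5, -272.0, 100.2]
tcp_rot: [-1.804, 1.558, -0.598]
ft_force: [0.2, -0.5, -0.1]
opening: 0.632
```

{"method": "step_arm", "body": {
  "rows": [
    [0,0,0,0,0,0],
    [0,0,0,0,0,0],
    [0,0,0,0,0,0],
    [0,0,0,0,0,0]
  ],
  "grip": 10
}}

```text
t: 3.45
eef_pos: [499.2, -272.4, 104.7]
tcp_rot: [-1.812, 1.552, -0.605]
ft_force: [-0.6, -0.7, -0.1]
opening: 0.266
```

```bash
python3 - <<'E'
from h import *
st()
E
```

```text
t 3.45 p [ 499.2 -272.4  104.7] az_z 69.13 xdown [ 0.0157 -0.0109 -0.9998] F [-0.58 -0.66 -0.11] M [-0.17  0.08 -0.01] op 25.3
```

{"method": "step_arm", "body": {
  "rows": [
    [0,0,0,0,0,0],
    [0,0,0,0,0,0]
  ],
  "grip": 60
}}

```text
t: 3.7
eef_pos: [499.3, -272.5, 105.0]
tcp_rot: [-1.811, 1.551, -0.604]
ft_force: [-0.2, -0.2, -0.0]
opening: 0.419
```

```bash
python3 - <<'E'
from h import *
st()
for x in plan([(493.7,-272,93)],np.radians(69),step=12): print(x)
E
```

```text
t 3.7 p [ 499.3 -272.5  105. ] az_z 69.13 xdown [ 0.016  -0.011  -0.9998] F [-0.23 -0.16 -0.01] M [ 0.06 -0.    0.03] op 39.9
[10.8, 5.1, -1.4, 0.002, -0.005, 0.019]
[1.2, 0.5, -0.1, 0.0, 0.0, -0.0]
```

{"method": "step_arm", "body": {
  "rows": [
    [4,2,-0.5,0,-0.005,0.01],
    [4,2,-0.4,0,0,0.009],
    [4,1.6,-0.5,0,0,0]
  ]
}}

```text
t: 4.08
eef_pos: [493.2, -271.8, 92.1]
tcp_rot: [1.119, 1.569, 2.326]
ft_force: [-0.2, -0.1, -0.2]
opening: 0.628
```

```bash
python3 - <<'E'
from h import *
st()
for x in plan([(493.7,-272,93)],np.radians(69),step=12): print(x)
E
```

```text
t 4.08 p [ 493.2 -271.8   92.1] az_z 69.13 xdown [-0.0013  0.0014 -1.    ] F [-0.19 -0.09 -0.2 ] M [ 0.06 -0.    0.04] op 59.7
[-0.9, -0.5, -0.1, 0.002, 0.001, -0.002]
```

Good. Now close, watching for drift.

{"method": "step_arm", "body": {
  "rows": [
    [-0.5,0,0,0,0,0],
    [0,0,0,0,0,0],
    [0,0,0,0,0,0],
    [0,0,0,0,0,0]
  ],
  "grip": 5
}}

```text
t: 4.58
eef_pos: [493.1, -271.7, 92.3]
tcp_rot: [1.154, 1.568, 2.36]
ft_force: [-0.0, 0.5, 0.1]
opening: 0.267
```

```bash
python3 - <<'E'
from h import *
st()
E
```

```text
t 4.58 p [ 493.1 -271.7   92.3] az_z 69.13 xdown [-0.0018  0.0018 -1.    ] F [-0.05  0.47  0.12] M [ 0.02 -0.08  0.02] op 25.4
```

{"method": "step_arm", "body": {
  "rows": [
    [0,0,0,0,0,0],
    [0,0,0,0,0,0]
  ]
}}

```text
t: 4.82
eef_pos: [493.1, -271.7, 92.3]
tcp_rot: [1.155, 1.568, 2.362]
ft_force: [-0.2, 0.1, -1.0]
opening: 0.251
```

```bash
python3 - <<'E'
from h import *
st()
E
```

```text
t 4.83 p [ 493.1 -271.7   92.3] az_z 69.13 xdown [-0.0017  0.0017 -1.    ] F [-0.21  0.1  -1.02] M [-0.02 -0.03  0.01] op 23.9
```

{"method": "step_arm", "body": {
  "rows": [
    [-8,0,0,0,0,0],
    [-20,0,0,0,0,0],
    [-30,0,0,0,0,0],
    [-30,0,0,0,0,0],
    [-10,0,0,0,0,0],
    [0,0,0,0,0,0]
  ]
}}

```text
t: 5.58
eef_pos: [492.8, -271.5, 194.0]
tcp_rot: [1.222, 1.567, 2.429]
ft_force: [0.4, 0.1, -2.2]
opening: 0.249
```

```bash
python3 - <<'E'
from h import *
st()
t=env.read_camera("top")[:,:,::-1];s=env.read_camera("side")[:,:,::-1]
a=cv2.resize(t[190:300,340:450],(400,400),interpolation=cv2.INTER_CUBIC);b=cv2.resize(s[80:190,265:375],(400,400),interpolation=cv2.INTER_CUBIC)
cv2.imwrite("pics/g2.png",np.hstack([a,b]))
for x in plan([(552,57.5,195)],np.radians(91.1),step=50): print(x)
E
```

```text
t 5.58 p [ 492.8 -271.5  194. ] az_z 69.13 xdown [-0.0028  0.0024 -1.    ] F [ 0.36  0.05 -2.25] M [0.03 0.01 0.01] op 23.7
[-0.2, 9.2, 49.1, -0.18, 0.001, -0.002]
[-0.2, 0.3, 50.0, -0.18, 0.002, -0.002]
[-0.3, -8.7, 49.2, -0.023, -0.0, -0.001]
[-0.3, -9.8, 49.0, -0.0, -0.0, 0.0]
[-0.3, -9.8, 49.0, -0.0, -0.0, 0.0]
[-0.3, -9.9, 49.0, -0.0, -0.0, 0.0]
[-0.2, -6.7, 33.7, -0.0, -0.0, 0.0]
```

View pics/g2.png

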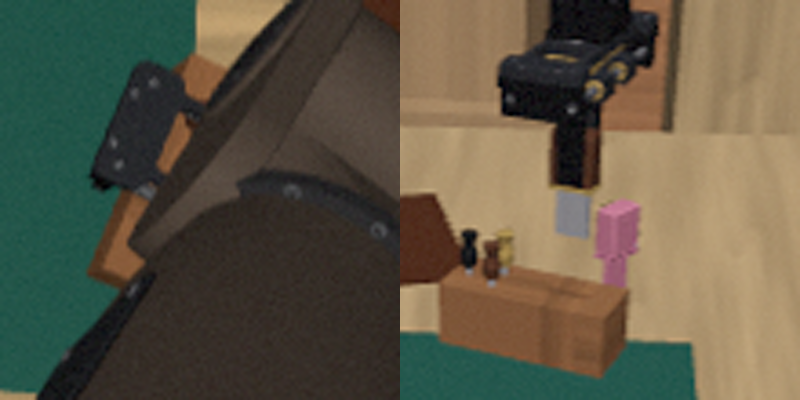

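```bash
python3 - <<'E'
from h import *
p,R,s=pose()
c=crop2px([(174,236),(156,236),(191,238),(157,192),(192,196)],(265,80),400/110)
c2=[117.7]*3+[161.7]*2
for u,z in zip(c,c2): print(u.round(1), unproj("side",u,z).round(1), "tool", (R.T@(unproj("side",u,z)[0]-p)).round(1))
b=cv2.imread("pics/g2.png")[:,400:]; cv2.imwrite("pics/g2z.png",cv2.resize(b[90:260,100:260],None,fx=3.5,fy=3.5,interpolation=cv2.INTER_CUBIC))
E
```

```text
[312.5 144.5] [[ 492.3 -266.3  117.7]] tool [75.4  1.6  4.5]
[307.5 144.5] [[ 507.8 -265.1  117.7]] tool [ 75.3 -12.4  11.1]
[317.2 145.1] [[ 477.6 -263.3  117.7]] tool [75.4 16.4  2. ]
[307.8 132.4] [[ 508.  -256.7  161.7]] tool [31.3 -9.4 19.2]
[317.4 133.5] [[ 478.5 -250.3  161.7]] tool [31.5 20.4 14.6]
```

View pics/g2z.png

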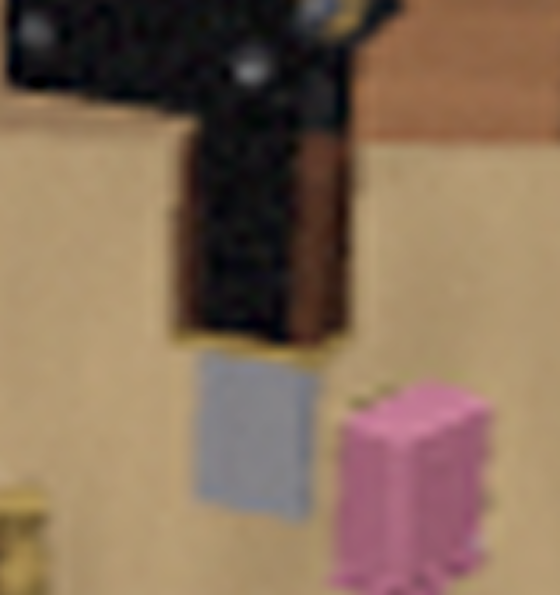

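{"method": "step_arm", "body": {
  "rows": [
    [0,9,49,-0.18,0.001,-0.002],
    [0,0,50,-0.18,0.002,-0.002],
    [0,-9,49,-0.023,0,-0.001],
    [0,-10,49,0,0,0],
    [0,-10,49,0,0,0],
    [0,-10,49,0,0,0],
    [0,-7,25,0,0,0],
    [0,0,0,0,0,0]
  ]
}}

```text
t: 6.68
eef_pos: [550.2, 58.6, 183.6]
tcp_rot: [1.339, 1.557, 2.94]
ft_force: [0.0, -0.1, -1.7]
opening: 0.247
```

```bash
python3 - <<'E'
from h import *
st()
for x in plan([(554.5,57.5,180)],np.radians(91.1),step=50): print(x)
E
```

```text
t 6.67 p [550.2  58.6 183.6] az_z 91.69 xdown [-0.0133  0.0027 -0.9999] F [ 0.04 -0.11 -1.69] M [-0.01 -0.01 -0.02] op 23.5
[3.5, -4.3, -1.2, 0.01, 0.003, -0.013]
```

{"method": "step_arm", "body": {
  "rows": [
    [8,-4.3,-0.5,0.01,0.003,-0.013],
    [3,0,0,0,0,0],
    [0,0,0,0,0,0]
  ]
}}

```text
t: 7.05
eef_pos: [553.9, 56.0, 170.2]
tcp_rot: [1.749, 1.569, -2.946]
ft_force: [0.7, 0.5, -1.7]
opening: 0.253
```

```bash
python3 - <<'E'
from h import *
st()
t=env.read_camera("top")[:,:,::-1];s=env.read_camera("side")[:,:,::-1]
a=cv2.resize(t[170:270,170:300],(520,400),interpolation=cv2.INTER_CUBIC);cv2.imwrite("pics/k1t.png",a)
b=cv2.resize(s[160:260,230:330],(600,600),interpolation=cv2.INTER_CUBIC);cv2.imwrite("pics/k1.png",b)
for x in plan([(554.5,57.5,160)],np.radians(91.1),step=50): print(x)
E
```

```text
t 7.05 p [553.9  56.  170.2] az_z 90.97 xdown [-2.2e-03 -4.0e-04 -1.0e+00] F [ 0.66  0.53 -1.66] M [ 0.06  0.02 -0.04] op 24.0
[10.6, -0.5, 1.3, -0.002, -0.0, -0.002]
```

View pics/k1.png

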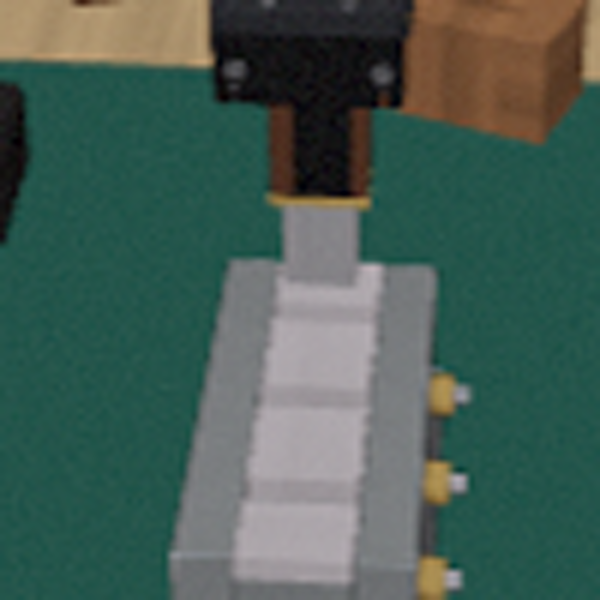

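View pics/k1t.png

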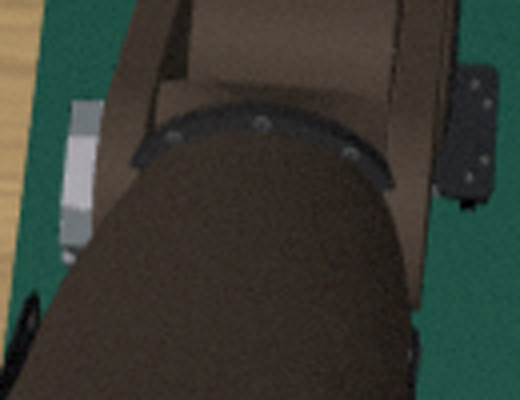

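```bash
python3 - <<'E'
from h import *
f=lambda p,z: unproj("side",crop2px([p],(230,160),6),z)[0].round(1)
print("blade end",f((321,283),93.9),"mouths",[f(p,80) for p in [(275,313),(381,316),(328,313),(315,398),(302,492)]])
print("pred blade",proj("side",[[553.9-2.5,59,93.9],[553.9-2.5,53,93.9]]), crop2px([(321,283)],(230,160),6))
E
```

```text
blade end [555.6  58.3  93.9] mouths [array([574.7,  61.8,  80. ]), array([530.2,  60.2,  80. ]), array([552.5,  59.9,  80. ]), array([552.4, 120.1,  80. ]), array([551.7, 179.9,  80. ])]
pred blade [[284.71711048 206.97572948]
 [284.92577839 205.65844561]] [[283.08333333 206.75      ]]
```

{"method": "step_arm", "body": {
  "rows": [
    [3,2,4,0,0,-0.002],
    [5,0,0,0,0,0],
    [3,0,0,0,0,0],
    [0,0,0,0,0,0]
  ]
}}

```text
t: 7.65
eef_pos: [551.8, 60.1, 159.1]
tcp_rot: [-1.934, 1.57, -0.346]
ft_force: [-0.0, -0.2, -1.4]
opening: 0.25
```

```bash
python3 - <<'E'
from h import *
st()
E
```

```text
t 7.65 p [551.8  60.1 159.1] az_z 90.95 xdown [ 1.1e-03 -4.0e-04 -1.0e+00] F [-0.03 -0.22 -1.45] M [ 0.05  0.01 -0.02] op 23.8
```

{"method": "step_arm", "body": {
  "rows": [
    [2,0,0,0,0,0],
    [2,0,0,0,0,0],
    [0,0,0,0,0,0]
  ]
}}

```text
t: 8.02
eef_pos: [551.9, 60.1, 154.9]
tcp_rot: [-1.88, 1.569, -0.293]
ft_force: [-0.2, -0.4, -1.7]
opening: 0.252
```

{"method": "step_arm", "body": {
  "rows": [
    [2,0,0,0,0,0],
    [2,0,0,0,0,0],
    [0,0,0,0,0,0]
  ]
}}

```text
t: 8.4
eef_pos: [552.0, 60.1, 150.7]
tcp_rot: [-1.862, 1.569, -0.275]
ft_force: [-0.4, 0.3, -1.2]
opening: 0.253
```

{"method": "step_arm", "body": {
  "rows": [
    [2,0,0,0,0,0],
    [2,0,0,0,0,0],
    [0,0,0,0,0,0]
  ]
}}

```text
t: 8.78
eef_pos: [552.0, 60.1, 146.4]
tcp_rot: [-1.868, 1.569, -0.28]
ft_force: [0.8, 0.5, -1.7]
opening: 0.252
```

{"method": "step_arm", "body": {
  "rows": [
    [2,0,0,0,0,0],
    [0,0,0,0,0,0]
  ]
}}

```text
t: 9.02
eef_pos: [552.1, 60.1, 144.4]
tcp_rot: [-1.828, 1.569, -0.241]
ft_force: [-0.3, 0.4, -2.1]
opening: 0.25
```

{"method": "step_arm", "body": {
  "rows": [
    [1.5,0,0,0,0,0],
    [0,0,0,0,0,0]
  ]
}}

```text
t: 9.28
eef_pos: [552.2, 60.1, 143.2]
tcp_rot: [-1.789, 1.569, -0.202]
ft_force: [-1.6, -0.4, 2.0]
opening: 0.251
```

Stopped at blade end ≈ 67, which is a cheek top. I'll look at the first top picture again, contrast-stretched, for a hint of where each gap lies.

```bash
python3 - <<'E'
from h import *
t=cv2.imread("pics/top0.png")
g=cv2.cvtColor(t[204:226,194:262],cv2.COLOR_BGR2GRAY)
g=np.clip((g.astype(float)-20)*1.6,0,255).astype(np.uint8)
cv2.imwrite("pics/m.png",cv2.resize(g,None,fx=11,fy=11,interpolation=cv2.INTER_CUBIC))
# mean profile vs y along guide axis at z=68 plane
gy=cv2.cvtColor(t,cv2.COLOR_BGR2GRAY).astype(np.float32)
a=np.radians(1.0)
for yc,xc in((178.9,550.9),(118.9,551.9),(58.9,552.9)):
  ys=np.arange(-11,11.5,1.); 
  xs=np.arange(-15,16,2.)
  out=[]
  for y in ys:
    P=np.c_[xc+xs-np.sin(a)*y,yc+y+np.sin(a)*xs,np.full(len(xs),80.)]
    uv=proj("top",P).astype(np.float32)
    out.append(float(cv2.remap(gy,uv[:,0].reshape(1,-1),uv[:,1].reshape(1,-1),cv2.INTER_CUBIC).mean()))
  print(yc,[ (int(y),round(v)) for y,v in zip(ys,out)])
E
```

```text
178.9 [(-11, 141), (-10, 142), (-9, 141), (-8, 136), (-7, 124), (-6, 102), (-5, 77), (-4, 60), (-3, 64), (-2, 82), (-1, 94), (0, 93), (1, 90), (2, 98), (3, 107), (4, 105), (5, 97), (6, 101), (7, 119), (8, 137), (9, 146), (10, 146), (11, 145)]
118.9 [(-11, 143), (-10, 144), (-9, 141), (-8, 126), (-7, 100), (-6, 73), (-5, 61), (-4, 70), (-3, 87), (-2, 98), (-1, 100), (0, 101), (1, 108), (2, 116), (3, 118), (4, 111), (5, 104), (6, 107), (7, 122), (8, 137), (9, 144), (10, 144), (11, 143)]
58.9 [(-11, 143), (-10, 144), (-9, 144), (-8, 138), (-7, 121), (-6, 98), (-5, 74), (-4, 58), (-3, 50), (-2, 48), (-1, 48), (0, 50), (1, 59), (2, 79), (3, 100), (4, 113), (5, 116), (6, 119), (7, 129), (8, 138), (9, 144), (10, 145), (11, 144)]
```

View pics/m.png

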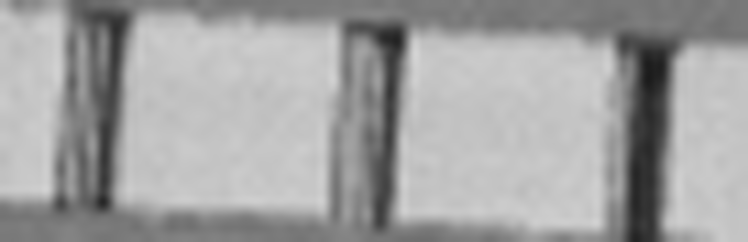

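The right mouth is dark throughout. The other two show lit ledges, which may be the narrowing. Its gap seems to lie about 1.8 mm toward -y. I'll back off, shift and feel again.

{"method": "step_arm", "body": {
  "rows": [
    [-2.5,0,0,0,0,0],
    [0,0,-1.8,0,0,0],
    [0,0,0,0,0,0]
  ]
}}

```text
t: 9.65
eef_pos: [552.1, 58.2, 145.7]
tcp_rot: [-1.796, 1.569, -0.209]
ft_force: [-0.1, -0.4, -1.7]
opening: 0.248
```

{"method": "step_arm", "body": {
  "rows": [
    [1.5,0,0,0,0,0],
    [1,0,0,0,0,0],
    [0,0,0,0,0,0]
  ]
}}

```text
t: 10.02
eef_pos: [552.0, 58.1, 142.7]
tcp_rot: [-1.893, 1.569, -0.306]
ft_force: [-0.1, 0.0, -1.0]
opening: 0.252
```

{"method": "step_arm", "body": {
  "rows": [
    [1,0,0,0,0,0],
    [0,0,0,0,0,0]
  ]
}}

```text
t: 10.28
eef_pos: [552.0, 58.1, 141.6]
tcp_rot: [-1.89, 1.569, -0.303]
ft_force: [-1.6, 0.0, -1.4]
opening: 0.252
```

```bash
python3 - <<'E'
from h import *
st()
E
```

```text
t 10.28 p [552.   58.1 141.6] az_z 90.95 xdown [ 1.3e-03 -4.0e-04 -1.0e+00] F [-1.57  0.01 -1.39] M [ 0.02 -0.03 -0.03] op 24.0
```

{"method": "step_arm", "body": {
  "rows": [
    [1.5,0,0,0,0,0],
    [0,0,0,0,0,0]
  ]
}}

```text
t: 10.52
eef_pos: [552.0, 58.2, 140.0]
tcp_rot: [-1.873, 1.569, -0.286]
ft_force: [0.4, -0.2, -1.8]
opening: 0.253
```

{"method": "step_arm", "body": {
  "rows": [
    [1.5,0,0,0,0,0],
    [0,0,0,0,0,0]
  ]
}}

```text
t: 10.78
eef_pos: [552.0, 58.2, 138.4]
tcp_rot: [-1.867, 1.569, -0.28]
ft_force: [0.3, -0.6, -1.7]
opening: 0.246
```

{"method": "step_arm", "body": {
  "rows": [
    [1.5,0,0,0,0,0],
    [0,0,0,0,0,0]
  ]
}}

```text
t: 11.02
eef_pos: [552.0, 58.2, 136.8]
tcp_rot: [-1.881, 1.569, -0.294]
ft_force: [0.1, -0.6, -1.7]
opening: 0.249
```

{"method": "step_arm", "body": {
  "rows": [
    [1.5,0,0,0,0,0],
    [0,0,0,0,0,0]
  ]
}}

```text
t: 11.28
eef_pos: [552.0, 58.2, 135.2]
tcp_rot: [-1.891, 1.569, -0.303]
ft_force: [-0.7, -0.2, -1.4]
opening: 0.253
```

{"method": "step_arm", "body": {
  "rows": [
    [1.5,0,0,0,0,0],
    [0,0,0,0,0,0]
  ]
}}

```text
t: 11.52
eef_pos: [552.0, 58.2, 133.6]
tcp_rot: [-1.875, 1.569, -0.288]
ft_force: [-0.3, -0.2, -1.1]
opening: 0.253
```

{"method": "step_arm", "body": {
  "rows": [
    [1.5,0,0,0,0,0],
    [0,0,0,0,0,0]
  ]
}}

```text
t: 11.78
eef_pos: [552.0, 58.2, 132.0]
tcp_rot: [-1.866, 1.569, -0.279]
ft_force: [-0.6, -0.2, -1.1]
opening: 0.252
```

{"method": "step_arm", "body": {
  "rows": [
    [2,0,0,0,0,0],
    [0,0,0,0,0,0]
  ]
}}

```text
t: 12.02
eef_pos: [552.1, 58.2, 129.8]
tcp_rot: [-1.858, 1.569, -0.271]
ft_force: [0.2, -0.8, -1.5]
opening: 0.251
```

{"method": "step_arm", "body": {
  "rows": [
    [2,0,0,0,0,0],
    [0,0,0,0,0,0]
  ]
}}

```text
t: 12.28
eef_pos: [552.0, 58.2, 127.7]
tcp_rot: [-1.874, 1.569, -0.287]
ft_force: [-0.0, 0.9, -1.8]
opening: 0.25
```

{"method": "step_arm", "body": {
  "rows": [
    [2,0,0,0,0,0],
    [0,0,0,0,0,0]
  ]
}}

```text
t: 12.52
eef_pos: [552.1, 58.2, 125.6]
tcp_rot: [-1.863, 1.569, -0.276]
ft_force: [-0.5, 0.6, -1.4]
opening: 0.251
```

```bash
python3 - <<'E'
from h import *
st()
E
```

```text
t 12.53 p [552.1  58.2 125.6] az_z 90.95 xdown [ 1.3e-03 -4.0e-04 -1.0e+00] F [-0.46  0.64 -1.41] M [ 0.05 -0.02  0.03] op 23.9
```

The blade end is at about 49, well past the 60 mm jam level, with no resistance: this is the gap. I'll carry on down.

{"method": "step_arm", "body": {
  "rows": [
    [3,0,0,0,0,0],
    [3,0,0,0,0,0],
    [0,0,0,0,0,0]
  ]
}}

```text
t: 12.9
eef_pos: [552.0, 58.1, 119.0]
tcp_rot: [-1.901, 1.569, -0.313]
ft_force: [-0.5, 0.5, -1.2]
opening: 0.252
```

{"method": "step_arm", "body": {
  "rows": [
    [2,0,0,0,0,0],
    [2,0,0,0,0,0],
    [0,0,0,0,0,0]
  ]
}}

```text
t: 13.28
eef_pos: [552.1, 58.1, 114.8]
tcp_rot: [-1.904, 1.569, -0.317]
ft_force: [0.1, 0.3, -0.2]
opening: 0.255
```

{"method": "step_arm", "body": {
  "rows": [
    [1,0,0,0,0,0],
    [0,0,0,0,0,0]
  ]
}}

```text
t: 13.52
eef_pos: [552.1, 58.2, 113.7]
tcp_rot: [-1.862, 1.569, -0.275]
ft_force: [-0.2, -0.3, -1.7]
opening: 0.253
```

{"method": "step_arm", "body": {
  "rows": [
    [1,0,0,0,0,0],
    [0,0,0,0,0,0]
  ]
}}

```text
t: 13.78
eef_pos: [552.1, 58.1, 112.7]
tcp_rot: [-1.862, 1.569, -0.274]
ft_force: [-0.3, 0.7, -2.0]
opening: 0.248
```

{"method": "step_arm", "body": {
  "rows": [
    [0.6,0,0,0,0,0],
    [0,0,0,0,0,0]
  ]
}}

```text
t: 14.02
eef_pos: [552.2, 58.2, 112.4]
tcp_rot: [-1.803, 1.569, -0.216]
ft_force: [-0.9, -0.4, -0.8]
opening: 0.255
```

```bash
python3 - <<'E'
from h import *
st()
s=env.read_camera("side")[:,:,::-1]
b=cv2.resize(s[160:260,230:330],(600,600),interpolation=cv2.INTER_CUBIC);cv2.imwrite("pics/k2.png",b)
E
```

```text
t 14.03 p [552.2  58.2 112.4] az_z 90.95 xdown [ 1.8e-03 -4.0e-04 -1.0e+00] F [-0.93 -0.4  -0.8 ] M [0.06 0.11 0.02] op 24.2
```

View pics/k2.png

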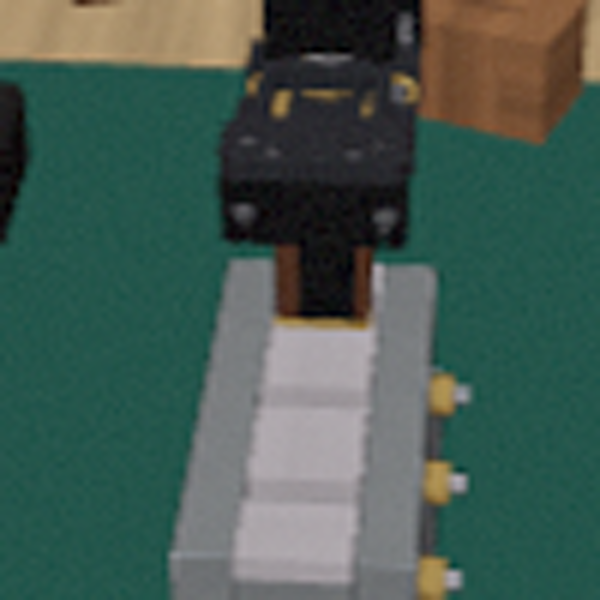

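The handle's brass shoulder sits at the cover (crop 323,322), and the other two mouths are open. One more small press to confirm.

{"method": "step_arm", "body": {
  "rows": [
    [0.6,0,0,0,0,0],
    [0.4,0,0,0,0,0],
    [0,0,0,0,0,0]
  ]
}}

```text
t: 14.45
eef_pos: [552.2, 58.2, 112.3]
tcp_rot: [-1.784, 1.568, -0.197]
ft_force: [-0.3, -0.1, -0.9]
opening: 0.252
```

```bash
python3 - <<'E'
from h import *
st()
E
```

```text
t 14.45 p [552.2  58.2 112.3] az_z 90.96 xdown [ 2.3e-03 -5.0e-04 -1.0e+00] F [-0.28 -0.09 -0.95] M [ 0.07 -0.03  0.03] op 24.0
```

Seated: downward commands no longer move it. Release and withdraw.

{"method": "step_arm", "body": {
  "rows": [
    [0,0,0,0,0,0],
    [0,0,0,0,0,0],
    [0,0,0,0,0,0],
    [0,0,0,0,0,0]
  ],
  "grip": 60
}}

```text
t: 14.95
eef_pos: [552.5, 58.2, 112.2]
tcp_rot: [-1.739, 1.568, -0.152]
ft_force: [-0.2, -0.9, -0.8]
opening: 0.6
```

```bash
python3 - <<'E'
from h import *
st()
E
```

```text
t 14.95 p [552.5  58.2 112.2] az_z 90.95 xdown [ 2.8e-03 -4.0e-04 -1.0e+00] F [-0.25 -0.86 -0.78] M [-0.01  0.01  0.01] op 57.1
```

{"method": "step_arm", "body": {
  "rows": [
    [-8,0,0,0,0,0],
    [-20,0,0,0,0,0],
    [-40,0,0,0,0,0],
    [-40,0,0,0,0,0],
    [-20,0,0,0,0,0],
    [0,30,0,0,0,0],
    [0,30,0,0,0,0],
    [0,0,0,0,0,0]
  ]
}}

```text
t: 15.95
eef_pos: [490.6, 57.2, 248.2]
tcp_rot: [-1.671, 1.565, -0.083]
ft_force: [1.6, -0.0, -0.4]
opening: 0.633
```

{"method": "step_arm", "body": {
  "rows": [
    [0,0,-50,0,0,0],
    [0,0,-50,0,0,0],
    [0,0,-50,0,0,0],
    [0,0,-20,0,0,0],
    [0,0,0,0,0,0]
  ]
}}

```text
t: 16.58
eef_pos: [497.4, -118.4, 250.5]
tcp_rot: [-1.728, 1.56, -0.139]
ft_force: [1.1, -1.2, -0.3]
opening: 0.63
```

```bash
python3 - <<'E'
from h import *
st()
t=env.read_camera("top")[:,:,::-1];s=env.read_camera("side")[:,:,::-1]
cv2.imwrite("pics/endt.png",t);cv2.imwrite("pics/ends.png",s)
a=cv2.resize(t[170:260,170:290],(533,400),interpolation=cv2.INTER_CUBIC)
b=cv2.resize(s[175:275,225:325],(400,400),interpolation=cv2.INTER_CUBIC)
cv2.imwrite("pics/end.png",np.hstack([a[:,133:],b]))
E
```

```text
t 16.57 p [ 497.4 -118.4  250.5] az_z 91.05 xdown [ 0.0111 -0.0015 -0.9999] F [ 1.1  -1.22 -0.29] M [ 0.06 -0.03 -0.01] op 59.9
```

View pics/end.png

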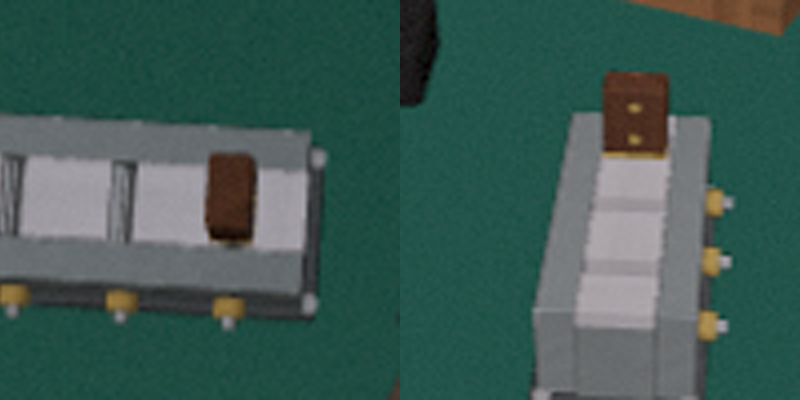

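View pics/endt.png

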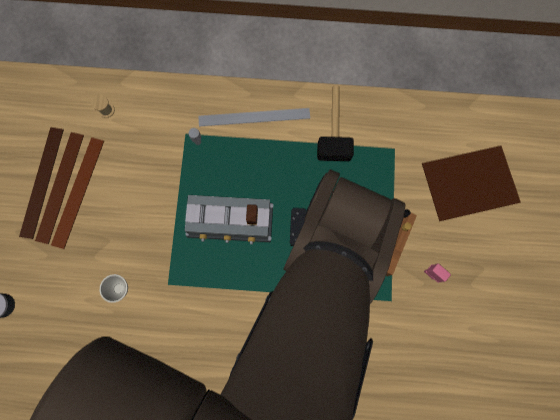

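```bash
python3 - <<'E'
from h import *
print(unproj("top",[(170+(133+230)/4.442,170+194/4.444)],130).round(1), unproj("side",[(225+636/4-100,175+156/4.)],80).round(1))
print(env.job_done()); 
E
```

```text
[[550.   56.3 130. ]] [[552.3  69.8  80. ]]
the job is handed in; nothing more can be done
None
```

I drew the dark-handled gauge out of the block and slid it fully home in the right (-y) mouth. I released it there and handed the job in at about 16.6 s of the 72 s allowed.

- **By feel:** The first try met a cheek top, adding about 3.7 N, or roughly 1.5 mm of blade travel. After shifting 1.8 mm toward -y, the blade passed the 20 mm jam level with no measurable resistance. It then stopped with the shoulder on the cover. Going by the measured forces, the blade was never pushed in more than about 1.5 mm.
- **Other mouths not tried:** Full insertion is what shows that the right gap fits. The earlier top picture agreed, with lit ledges visible in the other two mouths only.
- **Last checks:** Both pictures show the gauge upright with its shoulder on the cover. The top camera puts the handle's top at (550, 56) and the mouth's middle at about (552, 58), in mm. The cup, mallet and punch look unmoved.
- **Check that disagreed:** My quick side-camera estimate put the near lower edge of the handle at y ≈ 70. That edge lies about 12 mm in front of the handle's middle, which gives a middle near y ≈ 58.

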